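Slide a meter cover out over the edge of the assembly riser

TASK

On the low plywood riser lie two cream cover plates; push the one with the big rectangular window, keeping it flat on the riser, towards the riser's far long edge (the one away from the robot) until it sticks out 40 mm past that edge, square to it, so that the screws can be put in from below. Only push it, gently, with the fingers: do not grip it, press hard on it, lift it or let it fall or tip over the edge. Leave the plate without a window and everything else where they are, and finish with the robot clear of it all.

Things in the scene. Friction and masses are not known exactly. Their poses are not given: they have to be found in the camera images.
- cover: Plate to slide: flat cream plastic, 130 (x) x 110 (y) x 6 mm, about 0.1 kg, loose on the riser's left or right half. Origin: centre of underside. Through window 50 (x) x 64 (y) mm centred at x = -10 mm; two 6 mm square screw holes 20 mm from the leading edge, 80 mm apart. +x points roughly at the riser's far edge, up to 17 degrees askew to it.
- cover_lead (a point): Middle of the cover's leading 110 mm edge, on its underside, 65 mm along the cover's +x from its origin: the edge that has to stick out.
- cover_rear (a point): Middle of the cover's rear 110 mm edge, on its underside, 65 mm along the cover's -x from its origin: the edge nearer the robot.
- riser: Fixed plywood riser on the table: board 260 mm (its x) by 440 mm (its y), top face flat, 40 mm above the table. Origin: at table height under its middle. Its +x points from the robot's side square to the far long edge; it stands turned up to about 14 degrees. The board is 18 mm thick, with free space below it in front of and behind two runners.
- riser_edge (a point): Middle of the riser's far long edge, on the top face (40 mm above the table), 130 mm along the riser's +x from its origin; axes as the riser's. The overhang is how far cover_lead lies beyond it along x; the edge runs along y.
- blank: The other plate, not to be moved: same size, material and screw holes as the cover but without a window, on the other half of the riser. Origin: centre of its underside.
- terminal: Bystander: grey terminal strip 50 x 16 x 20 mm on the riser between the plates, its length along the riser's x; origin under its middle.
- tub: Bystander: small open black tub, 26 mm across, 28 mm high, on the riser between the plates, nearer the robot than the terminal strip; origin under its middle.
- meter1: Bystander: grey electricity meter 110 x 75 x 49 mm on the table to the left; origin under its middle.
- meter2: Bystander: a second such meter, on the table to the left, nearer the robot.
- meter3: Bystander: a third such meter, on the table to the right.
- cup: Bystander: paper-white cup, 72 mm across, 85 mm high, on the table to the right.
Not all that is in view belongs to the job. What is shaped like the cover but purple or yellow is not meant.

How it is judged:
By the outcome, as a careful person would: the job done as asked, in the order asked, and still so for the second after the job is handed in, with the robot touching nothing.
It also fails if it takes over 42 s, if anything falls off the work surface, if the arm or the gripper's body presses on something with over 40 N, if the wrist force passes 120 N, or if a joint passes its speed limit or range.

ROBOT

A 7-joint arm with a two-finger parallel gripper is mounted at the origin on the work surface. World frame = base frame: x ahead of the robot, y to its left, z up, the work surface at z = 0. Lengths are in mm, angles in rad, forces in N, time in s.
With the tool pointing down it reaches from about 400 to 875 mm from the base axis. Payload 4.4 kg.
Tool frame: the origin (TCP) lies midway between the tips of the shut fingers; the grasp point (between the pads) lies 19 mm behind it; z points along the fingers, y is the line along which they close (so a half turn about z gives the same grasp; the last joint's range is limited). The gripper opens to 85 mm and grips with 20 to 120 N. Pads are 22 mm wide; open, the fingers measure 114 mm over their backs; the gripper's body (76 mm by 85 mm) begins 54 mm behind the grasp point. The pads swing forward as they close: fully open they stand 13 mm farther back than shut.
Start: joints at [1.087, 0.628, 0.038, 1.517, -0.027, 0.996, -0.02], TCP at [263.766, -594.092, 231.313] pointing down, gripper open.
Joint ranges: [-3.06, 3.06], [-0.37, 2.12], [-1.25, 1.32], [0.18, 2.47], [-1.1, 4.24], [0.23, 1.98], [-2.94, 2.94]. Speed limits (rad/s): [2.57, 2.57, 3.14, 3.14, 3.14, 3.14, 3.14].

INTERFACE

Orientations are given as [roll, pitch, yaw] about the fixed x, y, z axes, in that order (R = Rz(yaw) Ry(pitch) Rx(roll)).
In Python, from plant import robot gives the robot as it stands.
- The arm moves only by the tool move_arm, never from a script. Its argument "rows" is a list of rows, each an object with "linear": the shift along the tool's x, y, z in m, a list of three; "turn": the turn, a rotation vector about the tool's x, y, z in rad, a list of three; "gripper": the opening in per cent of the stroke, from 0 (shut) to 100 (fully open). In form: [{"linear": [tx, ty, tz], "turn": [ax, ay, az], "gripper": gripper}, ...]. A call has exactly 8 rows; each row shifts and turns the commanded pose from where the row before left it, along the tool's axes as they then stand; what a row does not reach is not made up. A row lasts 1/10 s, in which the tool goes at most 50 mm and 8.59 degrees, less where a joint would pass 70% of its speed; a pose out of reach is approached as far as the arm can. A call is refused whole if a number of a shift passes 0.05 or a number of a turn 0.15, either way. A call with a gripper value outside its range is refused whole. The fingers move at their own pace and stop on an object; "newtons" is the grip in N (left out, the last holds). Time passes only in rows, so rows that do not move let the fingers close, or fill a call up. It gives the time, the measured TCP pose, the force, the opening and the grip force at its end, in the units of the state.
- robot.sense(): the state, without advancing time (a new reading comes with each control period).
- robot.camera(name): name is "scene" or "top"; returns (picture, depth): 400x640x3 uint8, red, green, blue; 400x640 float32, mm along the optical axis (not along the pixel's ray), 0 where there is no reading.
- robot.camera_params(name): a dict with "fx", "fy", "cx", "cy" (pixels), "cam_to_world" (4x4, takes a point from camera to world coordinates). Camera axes: x right, y down, z forward; pixel columns grow to the right and rows downward; lengths in mm; the calibration is good to about 2 mm. A picture is of the moment at which its call begins. camera_params takes no time and is no camera call.
- robot.sign_off(): hands the job in; it is judged then, once.
Trained networks look in the newest picture that a camera, given by its name, has taken for a name from the list of things; names that differ only in an ending like _2 or _b are one class to them, and where a whole thing is asked for, a point or a joint stands for the part that bears it (a point fixed in the world has none). Each returns a list of dicts, best first, with "p" (0 to 1); they miss things now and then, are a little off and sometimes report something else, mostly with a low value. They report only what shows in the picture. A call takes as long as a camera call. They do not tell look-alikes from the thing itself.
- robot.look_for(thing, camera): "centre" ([column, row] in pixels, amid what is visible of it).
- robot.trace(thing, camera): "mask" (400x640 bool, what is visible of it) and "centre" ([column, row] in pixels, amid what is visible of it).
The state is a dict: "t": time; "qpos": joint angles; "dq": joint speeds; "joint_torque": joint torques, N m; "eef_pos": TCP position; "eef_rot": TCP orientation; "ft_force": force on the tool from outside, world axes, zero at the start; "wrist_torque": the same for the moment, N m; "finger_gap": finger opening in mm; "gripper_force": force on a finger pad.
Only numpy, scipy, OpenCV 4.12 (cv2) and the standard library are available. Lean on these libraries where they do the work, as an engineer would, in place of code of your own. Each camera call takes 0.05 s, during which the arm holds its last target. There are 200 camera calls.

## Working session

There is one attempt and no reset: what is moved stays moved. The work goes in short steps, Python scripts to look and compute and a tool call to move; the robot and the scene stay as the last step left them, time stands still between calls to the robot, and variables do not carry over. Pictures are saved under pics/ and viewed, at most 10 in all, crops included, and the job is handed in when it is done.

Besides the shell and the picture viewer there is one more tool, called in YAML: its name, and indented under it one key for each argument. move_arm: Moves the arm, as the interface text tells. Its arguments: {"type":"object","properties":{"rows":{"type":"array"},"newtons":{"type":"number"}},"required":["rows"]}

```bash
mkdir -p pics; cat > h.py <<'E'
from plant import robot
import numpy as np, cv2
def shot(cam,fn=None):
    im,d=robot.camera(cam)
    if fn: cv2.imwrite('pics/'+fn,im[:,:,::-1])
    return im,d
def pts(cam,d):
    p=robot.camera_params(cam); v,u=np.mgrid[0:400,0:640]
    P=np.stack([(u-p['cx'])/p['fx']*d,(v-p['cy'])/p['fy']*d,d],-1)
    T=np.array(p['cam_to_world']); return P@T[:3,:3].T+T[:3,3]
E
python3 - <<'E'
from h import *
a,d=shot('top','top0.png'); b,e=shot('scene','scene0.png')
np.save('d0.npy',d)
for c in('top','scene'): print(robot.camera_params(c))
for t in('cover','blank','riser','terminal','tub'):
    print(t,[(r['centre'],round(r['p'],2)) for r in robot.look_for(t,'top')])
s=robot.sense();print(s['t'],s['eef_pos'],s['eef_rot'],s['finger_gap'],s['ft_force'])
E
```

```text
{'fx': 400.6460975962953, 'fy': 400.6460975962953, 'cx': 318.9010252028966, 'cy': 203.1504059478725, 'cam_to_world': array([[ 1.72629749e-02, -9.88645506e-01,  1.49271746e-01,
         3.25256930e+02],
       [-9.99803002e-01, -1.85312804e-02, -7.10980481e-03,
         2.61611475e+00],
       [ 9.79527315e-03, -1.49119603e-01, -9.88770649e-01,
         1.23613865e+03],
       [ 0.00000000e+00,  0.00000000e+00,  0.00000000e+00,
         1.00000000e+00]])}
{'fx': 499.97566076121865, 'fy': 499.97566076121865, 'cx': 323.50685424716914, 'cy': 202.23788488885046, 'cam_to_world': array([[ 1.32958148e-01,  6.69714590e-01, -7.30619257e-01,
         1.48641789e+03],
       [ 9.91046862e-01, -8.07789711e-02,  1.06305574e-01,
        -1.39250383e+02],
       [ 1.21757220e-02, -7.38212114e-01, -6.74458766e-01,
         9.21045926e+02],
       [ 0.00000000e+00,  0.00000000e+00,  0.00000000e+00,
         1.00000000e+00]])}
cover [([211.4, 115.6], 0.91), ([361.1, 173.5], 0.88), ([235.4, 275.1], 0.86), ([409.0, 286.6], 0.74)]
blank [([289.3, 195.9], 0.62)]
riser [([327.8, 184.7], 0.84)]
terminal [([322.4, 192.1], 0.6), ([319.2, 160.2], 0.49)]
tub []
0.35 [ 263.7370811  -593.97845085  231.09164106] [-3.14119757e+00 -1.71388515e-05  4.17840556e-01] 85.68349256945393 [0.19268479 0.15678444 0.69312153]
```

View pics/top0.png

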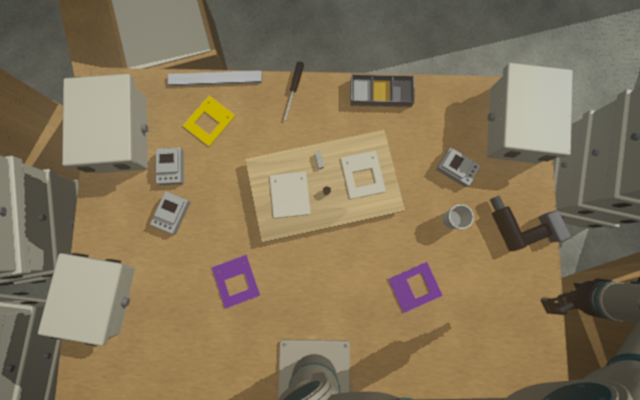

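View pics/scene0.png

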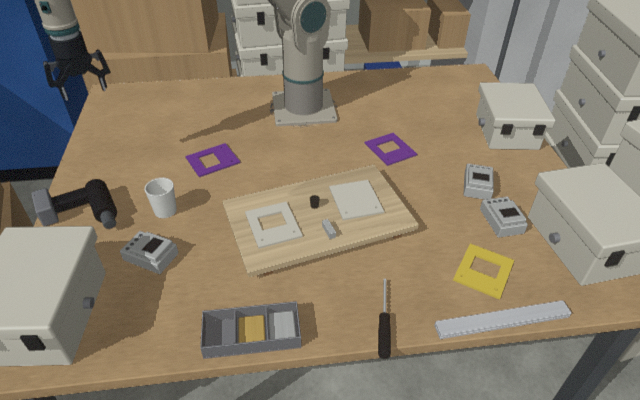

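The top view shows the riser around (327,185). The windowed cream cover is at (362,175) on its right half, the blank at (290,195), the terminal at (320,160) and the tub at (327,190). The far edge is the upper one. Purple and yellow look-alikes lie off the riser.

```bash
cat >> h.py <<'E'
from scipy.ndimage import map_coordinates, gaussian_filter
from scipy.optimize import least_squares
def proj(cam,P):
    p=robot.camera_params(cam);T=np.linalg.inv(np.array(p['cam_to_world']));Q=P@T[:3,:3].T+T[:3,3]
    return np.stack([p['fx']*Q[:,0]/Q[:,2]+p['cx'],p['fy']*Q[:,1]/Q[:,2]+p['cy']],1)
def unproj(cam,uv,z):
    p=robot.camera_params(cam);T=np.array(p['cam_to_world']);uv=np.asarray(uv,float)
    r=np.stack([(uv[:,0]-p['cx'])/p['fx'],(uv[:,1]-p['cy'])/p['fy'],np.ones(len(uv))],1)@T[:3,:3].T
    return T[:3,3]+r*((z-T[2,3])/r[:,2])[:,None]
def samples(rects):
    S=[];N=[]
    for cx,cy,a,b in rects:
        for s in np.linspace(-.88,.88,41):
            for q,n in(((a/2,s*b/2),(1,0)),((-a/2,s*b/2),(-1,0)),((s*a/2,b/2),(0,1)),((s*a/2,-b/2),(0,-1))):
                S.append((cx+q[0],cy+q[1]));N.append(n)
    return np.array(S,float),np.array(N,float)
RISER=[(0,0,260,440)];BL=[(0,0,130,110)];COV=BL+[(-10,0,50,64)]
def fit(cam,im,rects,z,x0,rng=8,keep=None):
    """x,y,yaw of outline at height z, by strongest edge along normals"""
    g=gaussian_filter(im.astype(float),(.7,.7,0));S,N=samples(rects);x=np.array(x0,float)
    for k in range(6):
        w=max(rng*.7**k,3.5);o=np.linspace(-w,w,61)
        c,s=np.cos(x[2]),np.sin(x[2]);R=np.array([[c,-s],[s,c]])
        P=S@R.T+x[:2];M=N@R.T
        X=P[:,None]+o[None,:,None]*M[:,None]
        uv=proj(cam,np.c_[X.reshape(-1,2),np.full(X.shape[0]*61,z)])
        I=sum(np.abs(np.gradient(map_coordinates(g[:,:,ch],[uv[:,1],uv[:,0]],order=1).reshape(-1,61),axis=1)) for ch in range(3))
        j=I.argmax(1);st=I.max(1);W=np.maximum(I-.5*st[:,None],0);off=(W*o).sum(1)/W.sum(1)
        ok=(st>.3*np.median(st))&(j>1)&(j<59)
        T=P+off[:,None]*M
        f=lambda q:((np.stack([S[:,0]*np.cos(q[2])-S[:,1]*np.sin(q[2])+q[0],S[:,0]*np.sin(q[2])+S[:,1]*np.cos(q[2])+q[1]],1)-T)*M).sum(1)[ok]
        r=least_squares(f,x,loss='soft_l1',f_scale=.7,x_scale=[1,1,.01]);x=r.x
    res=f(x);return x,np.median(np.abs(res)),{tuple(n):round(float(np.median(res[(N[ok]==n).all(1)])),2) for n in np.unique(N,axis=0)}
def report(r,c):
    u=np.array([np.cos(r[2]),np.sin(r[2])]);v=np.array([-u[1],u[0]])
    L=c[:2]+65*np.array([np.cos(c[2]),np.sin(c[2])]);E=r[:2]+130*u
    print('overhang %.1f  y_in_riser %.1f  askew deg %.2f'%((L-E)@u,(c[:2]-r[:2])@v,np.degrees(c[2]-r[2])))
E
python3 - <<'E'
from h import *
guess={'riser':(RISER,40,[(247,160),(384,131),(403,210),(262,240)]),'cover':(COV,46,[(341,156),(376,153),(384,192),(349,198)]),'blank':(BL,46,[(270,175),(306,172),(310,213),(274,217)])}
for cam in('top','scene'):
    im,d=shot(cam)
    for k,(R,z,q) in guess.items():
        P=unproj('top',q,z)[:,:2]
        c=P.mean(0);e=P[0]+P[1]-P[2]-P[3]
        x,m,res=fit(cam,im,R,z,[*c,np.arctan2(e[1],e[0])])
        print(cam,k,x.round(2),round(np.degrees(x[2]),2),round(m,2),res); guess[k]=guess[k][:2]+(q,);
        if k=='riser':r=x
        else: report(r,x)
    im2=im.copy()
im,d=shot('top');P=pts('top',d)
for u,v in((330,150),(300,225),(355,160),(377,180),(327,190),(320,158)): print(u,v,P[v,u].round(1))
for n in('tub','terminal'): print(n,[(r['centre'],r['p']) for r in robot.look_for(n,'scene')])
E
```

```text
top riser [ 5.6495e+02 -2.0610e+01  2.4000e-01] 13.47 0.18 {(np.float64(-1.0), np.float64(0.0)): 0.04, (np.float64(0.0), np.float64(-1.0)): 0.08, (np.float64(0.0), np.float64(1.0)): 0.03, (np.float64(1.0), np.float64(0.0)): 0.08}
top cover [ 5.9787e+02 -1.3794e+02  2.3000e-01] 13.02 0.21 {(np.float64(-1.0), np.float64(0.0)): 0.13, (np.float64(0.0), np.float64(-1.0)): 0.03, (np.float64(0.0), np.float64(1.0)): 0.01, (np.float64(1.0), np.float64(0.0)): -0.02}
overhang -60.3  y_in_riser -121.8  askew deg -0.44
top blank [5.318e+02 8.251e+01 1.300e-01] 7.58 0.24 {(np.float64(-1.0), np.float64(0.0)): 0.2, (np.float64(0.0), np.float64(-1.0)): -0.07, (np.float64(0.0), np.float64(1.0)): -0.09, (np.float64(1.0), np.float64(0.0)): 0.23}
overhang -73.6  y_in_riser 108.0  askew deg -5.89
scene riser [ 5.6704e+02 -1.9350e+01  2.4000e-01] 13.51 0.32 {(np.float64(-1.0), np.float64(0.0)): 0.01, (np.float64(0.0), np.float64(-1.0)): -0.3, (np.float64(0.0), np.float64(1.0)): -0.23, (np.float64(1.0), np.float64(0.0)): -0.03}
scene cover [ 5.9821e+02 -1.3683e+02  2.3000e-01] 13.0 0.18 {(np.float64(-1.0), np.float64(0.0)): 0.04, (np.float64(0.0), np.float64(-1.0)): 0.07, (np.float64(0.0), np.float64(1.0)): 0.07, (np.float64(1.0), np.float64(0.0)): 0.03}
overhang -62.1  y_in_riser -121.5  askew deg -0.51
scene blank [5.3219e+02 8.3760e+01 1.3000e-01] 7.31 0.23 {(np.float64(-1.0), np.float64(0.0)): -0.11, (np.float64(0.0), np.float64(-1.0)): 0.27, (np.float64(0.0), np.float64(1.0)): 0.35, (np.float64(1.0), np.float64(0.0)): -0.14}
overhang -75.2  y_in_riser 108.4  askew deg -6.20
330 150 [671.9 -37.3  40.9]
300 225 [439.1  49.6  35.6]
355 160 [ 641.4 -114.3   42.1]
377 180 [ 579.7 -181.3   44.1]
327 190 [546.2 -29.8  42.7]
320 158 [640.8  -6.8  59.8]
tub []
terminal [([328.6, 227.9], 0.67)]
```

move_arm:
  rows:
    - {"linear": [0.02, -0.015, 0], "turn": [0, 0, 0], "gripper": 65}
    - {"linear": [0.038, -0.0285, 0], "turn": [0, 0, 0], "gripper": 65}
    - {"linear": [0.038, -0.0285, 0], "turn": [0, 0, 0], "gripper": 65}
    - {"linear": [0.038, -0.0285, 0], "turn": [0, 0, 0], "gripper": 65}
    - {"linear": [0.038, -0.0285, 0], "turn": [0, 0, 0], "gripper": 65}
    - {"linear": [0.038, -0.0285, 0], "turn": [0, 0, 0], "gripper": 65}
    - {"linear": [0.038, -0.0285, 0], "turn": [0, 0, 0], "gripper": 65}
    - {"linear": [0.038, -0.0285, 0], "turn": [0, 0, 0], "gripper": 65}

```text
t: 1.4
eef_pos: [438.9, -280.4, 231.6]
eef_rot: [3.141, -0.001, 0.418]
ft_force: [1.6, 0.3, -0.0]
finger_gap: 55.2
gripper_force: 0.0
```

```bash
cat >> h.py <<'E'
from scipy.spatial.transform import Rotation as Ro
RY=.2354; RC=np.array([566.,-20.])
def st():
    s=robot.sense();p=s['eef_pos'];Rm=Ro.from_euler('xyz',s['eef_rot'])
    c,q=np.cos(RY),np.sin(RY);d=p[:2]-RC
    print('t %.2f'%s['t'],p.round(1),s['eef_rot'].round(4),'F',s['ft_force'].round(2),'gap %.1f'%s['finger_gap'],'riser xy',np.round([c*d[0]+q*d[1],-q*d[0]+c*d[1]],1))
    return s,Rm
def togo(x,y,z):
    s,Rm=st();c,q=np.cos(RY),np.sin(RY)
    T=np.array([RC[0]+c*x-q*y,RC[1]+q*x+c*y,z])
    print('tool shift mm',Rm.inv().apply(T-s['eef_pos']).round(1),'turn',(Rm.inv()*Ro.from_euler('xyz',[np.pi,0,RY])).as_rotvec().round(4))
E
python3 -c "
from h import *
togo(-92,-121.7,100)"
```

```text
t 1.40 [ 438.9 -280.4  231.6] [ 3.141e+00 -5.000e-04  4.176e-01] F [ 1.63  0.29 -0.03] gap 55.2 riser xy [-184.3 -223.5]
tool shift mm [109.1 -83.5 131.6] turn [ 0.0006 -0.0006  0.1822]
```

move_arm:
  rows:
    - {"linear": [0.022, -0.017, 0.02], "turn": [0, 0, 0], "gripper": 65}
    - {"linear": [0.029, -0.022, 0.02], "turn": [0, 0, 0], "gripper": 65}
    - {"linear": [0.029, -0.022, 0.02], "turn": [0, 0, 0], "gripper": 65}
    - {"linear": [0.029, -0.0225, 0.02], "turn": [0, 0, 0], "gripper": 65}
    - {"linear": [0, 0, 0.02], "turn": [0, 0, 0.06], "gripper": 65}
    - {"linear": [0, 0, 0.02], "turn": [0, 0, 0.06], "gripper": 65}
    - {"linear": [0, 0, 0.01], "turn": [0, 0, 0.062], "gripper": 65}
    - {"linear": [0, 0, 0], "turn": [0, 0, 0], "gripper": 65}

```text
t: 2.2
eef_pos: [503.1, -161.0, 100.0]
eef_rot: [-3.14, 0.003, 0.236]
ft_force: [-0.2, 0.1, 1.2]
finger_gap: 55.6
gripper_force: 0.0
```

```bash
python3 -c "
from h import *
shot('scene','s1.png');togo(-92,-121.7,60)"
```

```text
t 2.25 [ 503.7 -161.3  100.9] [-3.1412e+00  1.0000e-03  2.3730e-01] F [-0.08 -0.06  0.6 ] gap 55.6 riser xy [ -93.6 -122.9]
tool shift mm [ 1.6 -1.1 40.9] turn [-0.0004  0.001   0.0019]
```

View pics/s1.png

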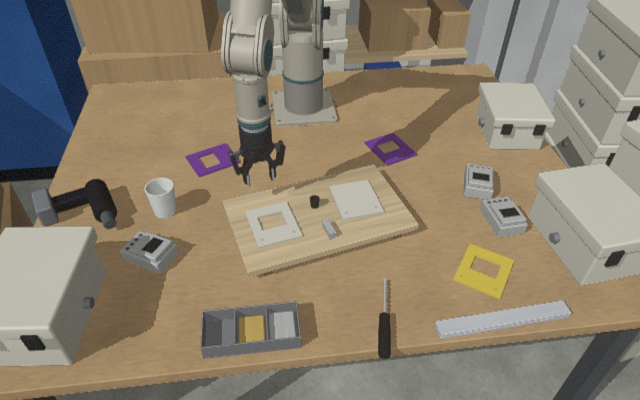

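The gripper hovers behind the cover, with its fingers at about (240,175) and (280,160) and everything else untouched. Next I lower it and feel for the riser.

move_arm:
  rows:
    - {"linear": [0.001, 0, 0.01], "turn": [0, 0, 0], "gripper": 65}
    - {"linear": [0, 0, 0.015], "turn": [0, 0, 0], "gripper": 65}
    - {"linear": [0, 0, 0.015], "turn": [0, 0, 0], "gripper": 65}
    - {"linear": [0, 0, 0.01], "turn": [0, 0, 0], "gripper": 65}
    - {"linear": [0, 0, 0.004], "turn": [0, 0, 0], "gripper": 65}
    - {"linear": [0, 0, 0.002], "turn": [0, 0, 0], "gripper": 65}
    - {"linear": [0, 0, 0], "turn": [0, 0, 0], "gripper": 65}
    - {"linear": [0, 0, 0], "turn": [0, 0, 0], "gripper": 65}

```text
t: 3.05
eef_pos: [505.3, -161.4, 45.8]
eef_rot: [3.141, -0.001, 0.236]
ft_force: [-0.2, -0.5, 0.8]
finger_gap: 55.6
gripper_force: 0.0
```

move_arm:
  rows:
    - {"linear": [0, 0, 0.001], "turn": [0, 0, 0], "gripper": 65}
    - {"linear": [0, 0, 0.001], "turn": [0, 0, 0], "gripper": 65}
    - {"linear": [0, 0, 0.001], "turn": [0, 0, 0], "gripper": 65}
    - {"linear": [0, 0, 0.001], "turn": [0, 0, 0], "gripper": 65}
    - {"linear": [0, 0, 0.001], "turn": [0, 0, 0], "gripper": 65}
    - {"linear": [0, 0, 0], "turn": [0, 0, 0], "gripper": 65}
    - {"linear": [0, 0, 0], "turn": [0, 0, 0], "gripper": 65}
    - {"linear": [0, 0, 0], "turn": [0, 0, 0], "gripper": 65}

```text
t: 3.85
eef_pos: [504.9, -161.2, 40.3]
eef_rot: [3.142, -0.0, 0.236]
ft_force: [0.3, 0.3, 0.2]
finger_gap: 55.6
gripper_force: 0.0
```

move_arm:
  rows:
    - {"linear": [0, 0, 0.001], "turn": [0, 0, 0], "gripper": 65}
    - {"linear": [0, 0, 0], "turn": [0, 0, 0], "gripper": 65}
    - {"linear": [0, 0, 0.001], "turn": [0, 0, 0], "gripper": 65}
    - {"linear": [0, 0, 0], "turn": [0, 0, 0], "gripper": 65}
    - {"linear": [0, 0, 0.001], "turn": [0, 0, 0], "gripper": 65}
    - {"linear": [0, 0, 0], "turn": [0, 0, 0], "gripper": 65}
    - {"linear": [0, 0, 0], "turn": [0, 0, 0], "gripper": 65}
    - {"linear": [0, 0, 0], "turn": [0, 0, 0], "gripper": 65}

```text
t: 4.65
eef_pos: [504.9, -161.2, 37.3]
eef_rot: [3.142, -0.0, 0.236]
ft_force: [0.1, -0.1, -0.4]
finger_gap: 55.2
gripper_force: 0.0
```

move_arm:
  rows:
    - {"linear": [0, 0, 0.001], "turn": [0, 0, 0], "gripper": 65}
    - {"linear": [0, 0, 0], "turn": [0, 0, 0], "gripper": 65}
    - {"linear": [0, 0, 0.001], "turn": [0, 0, 0], "gripper": 65}
    - {"linear": [0, 0, 0], "turn": [0, 0, 0], "gripper": 65}
    - {"linear": [0, 0, 0], "turn": [0, 0, 0], "gripper": 65}
    - {"linear": [0, 0, 0], "turn": [0, 0, 0], "gripper": 65}
    - {"linear": [0, 0, 0], "turn": [0, 0, 0], "gripper": 65}
    - {"linear": [0, 0, 0], "turn": [0, 0, 0], "gripper": 65}

```text
t: 5.45
eef_pos: [504.9, -161.2, 36.0]
eef_rot: [3.142, -0.0, 0.236]
ft_force: [-0.9, -0.1, 6.5]
finger_gap: 55.4
gripper_force: 3.5
```

move_arm:
  rows:
    - {"linear": [0, 0, -0.0027], "turn": [0, 0, 0], "gripper": 65}
    - {"linear": [0, 0, 0], "turn": [0, 0, 0], "gripper": 65}
    - {"linear": [0.004, 0, 0], "turn": [0, 0, 0], "gripper": 65}
    - {"linear": [0.004, 0, 0], "turn": [0, 0, 0], "gripper": 65}
    - {"linear": [0.004, 0, 0], "turn": [0, 0, 0], "gripper": 65}
    - {"linear": [0.002, 0, 0], "turn": [0, 0, 0], "gripper": 65}
    - {"linear": [0, 0, 0], "turn": [0, 0, 0], "gripper": 65}
    - {"linear": [0, 0, 0], "turn": [0, 0, 0], "gripper": 65}

```text
t: 6.25
eef_pos: [518.4, -157.9, 37.9]
eef_rot: [-3.141, 0.0, 0.236]
ft_force: [-0.1, -0.0, 0.6]
finger_gap: 55.4
gripper_force: 0.0
```

```bash
python3 -c "
from h import *
togo(-72,-121.7,38)
for cam in ('top','scene'):
    im,d=shot(cam,cam+'2.png')
    r=fit(cam,im,RISER,40,[566,-20,.2354]);c=fit(cam,im,COV,46,[598,-137.4,.227],rng=5);print(r[0],r[1],c[0],c[1]);report(r[0],c[0])
"
```

```text
t 6.25 [ 518.4 -157.9   37.9] [-3.1415e+00  3.0000e-04  2.3590e-01] F [-0.06 -0.03  0.61] gap 55.4 riser xy [ -78.5 -123. ]
tool shift mm [ 6.5 -1.3 -0.1] turn [-0.0001  0.0003  0.0005]
[ 5.65134705e+02 -2.05565774e+01  2.32679008e-01] 0.28175584338021065 [ 5.97922547e+02 -1.37839071e+02  2.23699265e-01] 0.24117139011551175
overhang -60.1  y_in_riser -121.7  askew deg -0.51
[ 5.67041586e+02 -1.93439742e+01  2.36594230e-01] 0.29019654478435186 [ 5.98127860e+02 -1.36872997e+02  2.27019241e-01] 0.19965726424323604
overhang -62.3  y_in_riser -121.5  askew deg -0.55
```

move_arm:
  rows:
    - {"linear": [0.002, 0, 0], "turn": [0, 0, 0], "gripper": 65}
    - {"linear": [0.002, 0, 0], "turn": [0, 0, 0], "gripper": 65}
    - {"linear": [0.002, 0, 0], "turn": [0, 0, 0], "gripper": 65}
    - {"linear": [0.002, 0, 0], "turn": [0, 0, 0], "gripper": 65}
    - {"linear": [0.003, 0, 0], "turn": [0, 0, 0], "gripper": 65}
    - {"linear": [0.003, 0, 0], "turn": [0, 0, 0], "gripper": 65}
    - {"linear": [0.003, 0, 0], "turn": [0, 0, 0], "gripper": 65}
    - {"linear": [0.003, 0, 0], "turn": [0, 0, 0], "gripper": 65}

```text
t: 7.15
eef_pos: [538.3, -153.1, 38.0]
eef_rot: [-3.142, -0.0, 0.236]
ft_force: [-1.8, -0.1, -0.4]
finger_gap: 55.8
gripper_force: 0.6
```

```bash
python3 -c "
from h import *
togo(29,-123,38)
for cam in ('top','scene'):
    im,d=shot(cam,cam+'3.png')
    r=fit(cam,im,RISER,40,[566,-20,.2354]);c=fit(cam,im,COV,46,[610,-134.4,.227],rng=7);print(c[0],c[1]);report(r[0],c[0])
"
```

```text
t 7.15 [ 538.3 -153.1   38. ] [-3.1415e+00 -1.0000e-04  2.3590e-01] F [-1.84 -0.07 -0.44] gap 55.8 riser xy [ -58. -123.]
tool shift mm [87.   0.1 -0. ] turn [-0.0001 -0.0001  0.0005]
[ 6.11812317e+02 -1.34017935e+02  2.37410292e-01] 0.2648669042137315
overhang -46.0  y_in_riser -121.1  askew deg 0.25
[ 6.12455090e+02 -1.32773471e+02  2.36489930e-01] 0.20432369641629278
overhang -47.3  y_in_riser -120.9  askew deg -0.02
```

View pics/scene3.png

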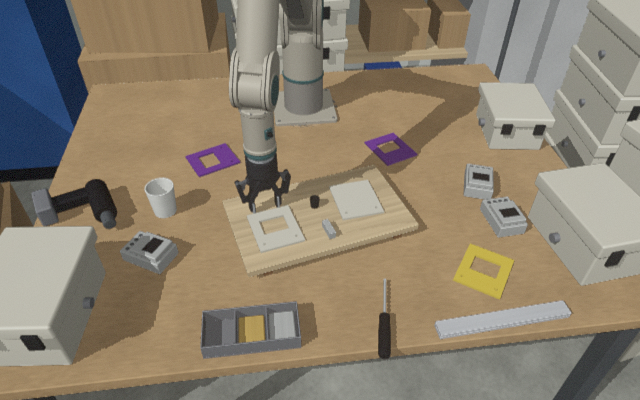

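The fingers at (250,205) and (282,195) are pushing the plate squarely, with a force of about 2 N. I'll keep going.

move_arm:
  rows:
    - {"linear": [0.004, 0, 0], "turn": [0, 0, 0], "gripper": 65}
    - {"linear": [0.005, 0, 0], "turn": [0, 0, 0], "gripper": 65}
    - {"linear": [0.005, 0, 0], "turn": [0, 0, 0], "gripper": 65}
    - {"linear": [0.005, 0, 0], "turn": [0, 0, 0], "gripper": 65}
    - {"linear": [0.005, 0, 0], "turn": [0, 0, 0], "gripper": 65}
    - {"linear": [0.005, 0, 0], "turn": [0, 0, 0], "gripper": 65}
    - {"linear": [0.005, 0, 0], "turn": [0, 0, 0], "gripper": 65}
    - {"linear": [0.004, 0, 0], "turn": [0, 0, 0], "gripper": 65}

```text
t: 8.05
eef_pos: [575.5, -144.2, 38.0]
eef_rot: [3.142, -0.0, 0.236]
ft_force: [-0.6, 1.1, 1.0]
finger_gap: 55.5
gripper_force: 0.6
```

move_arm:
  rows:
    - {"linear": [0.005, 0, 0], "turn": [0, 0, 0], "gripper": 65}
    - {"linear": [0.005, 0, 0], "turn": [0, 0, 0], "gripper": 65}
    - {"linear": [0.005, 0, 0], "turn": [0, 0, 0], "gripper": 65}
    - {"linear": [0.005, 0, 0], "turn": [0, 0, 0], "gripper": 65}
    - {"linear": [0.005, 0, 0], "turn": [0, 0, 0], "gripper": 65}
    - {"linear": [0.004, 0, 0], "turn": [0, 0, 0], "gripper": 65}
    - {"linear": [0.003, 0, 0], "turn": [0, 0, 0], "gripper": 65}
    - {"linear": [0.002, 0, 0], "turn": [0, 0, 0], "gripper": 65}

```text
t: 8.85
eef_pos: [608.1, -136.4, 38.0]
eef_rot: [-3.142, 0.0, 0.236]
ft_force: [-1.7, -1.1, 0.4]
finger_gap: 55.8
gripper_force: 0.7
```

```bash
python3 -c "
from h import *
togo(29,-123,38)
for cam in ('top','scene'):
    im,d=shot(cam,cam+'4.png')
    r=fit(cam,im,RISER,40,[566,-20,.2354]);c=fit(cam,im,COV,46,[682,-116,.236],rng=7);print(r[0],c[0],c[1],c[2].values());report(r[0],c[0])
cv2.imwrite('pics/s4c.png',cv2.resize(im[140:300,190:440,::-1],None,fx=3,fy=3,interpolation=cv2.INTER_CUBIC))
"
```

```text
t 8.85 [ 608.1 -136.4   38. ] [-3.1416e+00  1.0000e-04  2.3580e-01] F [-1.73 -1.07  0.36] gap 55.8 riser xy [  13.8 -123. ]
tool shift mm [15.2 -0.  -0. ] turn [-0.      0.0001  0.0004]
[ 5.65315715e+02 -2.08071021e+01  2.38012573e-01] [ 6.82158196e+02 -1.17185341e+02  2.41224849e-01] 0.3154074547642307 dict_values([1.09, -0.37, -0.08, 0.23])
overhang 25.8  y_in_riser -121.2  askew deg 0.18
[ 5.67107197e+02 -1.93264477e+01  2.37385232e-01] [ 6.81892814e+02 -1.16065327e+02  2.38544105e-01] 0.1926552513216134 dict_values([-0.15, 0.07, 0.04, -0.07])
overhang 23.8  y_in_riser -121.0  askew deg 0.07
```

View pics/s4c.png

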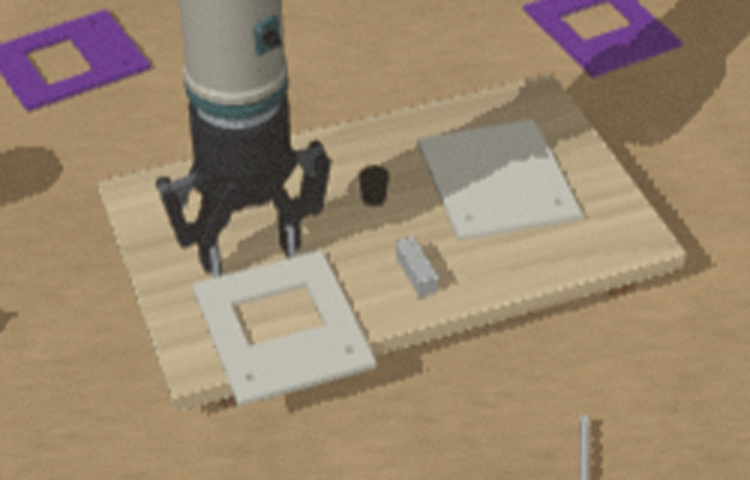

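The cover is square and overhangs about 25 mm. About 15 mm is left, so I push 14.

move_arm:
  rows:
    - {"linear": [0.003, 0, 0], "turn": [0, 0, 0], "gripper": 65}
    - {"linear": [0.003, 0, 0], "turn": [0, 0, 0], "gripper": 65}
    - {"linear": [0.003, 0, 0], "turn": [0, 0, 0], "gripper": 65}
    - {"linear": [0.002, 0, 0], "turn": [0, 0, 0], "gripper": 65}
    - {"linear": [0.002, 0, 0], "turn": [0, 0, 0], "gripper": 65}
    - {"linear": [0.001, 0, 0], "turn": [0, 0, 0], "gripper": 65}
    - {"linear": [0, 0, 0], "turn": [0, 0, 0], "gripper": 65}
    - {"linear": [0, 0, 0], "turn": [0, 0, 0], "gripper": 65}

```text
t: 9.75
eef_pos: [621.8, -133.1, 38.0]
eef_rot: [3.142, -0.0, 0.236]
ft_force: [-0.6, 0.7, -0.1]
finger_gap: 55.9
gripper_force: 0.2
```

```bash
python3 -c "
from h import *
st()
def loc(P,r):
    c,q=np.cos(r[2]),np.sin(r[2]);d=P[...,:2]-r[:2];return c*d[...,0]+q*d[...,1],-q*d[...,0]+c*d[...,1]
for cam in ('top','scene'):
    im,d=shot(cam,cam+'5.png')
    r=fit(cam,im,RISER,40,[566,-20,.2354]);c=fit(cam,im,COV,46,[696,-112.5,.236],rng=7);print(r[0],c[0],c[1],c[2].values());report(r[0],c[0])
    P=pts(cam,d);X,Y=loc(P,r[0]);z=P[...,2]
    f=lambda m:(int(m.sum()),round(float(np.median(z[m])),2))
    on=(z>20)&(z<65)
    print('riser',f(on&(X>60)&(X<120)&(Y>-60)&(Y<-20)),f(on&(X>-20)&(X<0)&(Y>60)&(Y<200)), 'cover strip',f(on&(X>80)&(X<120)&(abs(Y+121)<48)),'tip',f(on&(X>140)&(X<160)&(abs(Y+121)<45)),'table',round(float(np.median(z[(X>180)&(X<260)&(abs(Y+60)<30)])),2))
"
```

```text
t 9.75 [ 621.8 -133.1   38. ] [ 3.1415e+00 -5.0000e-04  2.3580e-01] F [-0.63  0.72 -0.09] gap 55.9 riser xy [  27.8 -123. ]
[ 5.65243274e+02 -2.06693877e+01  2.37064850e-01] [ 6.95549002e+02 -1.13931466e+02  2.54501161e-01] 0.2761236716890274 dict_values([-0.4, -0.04, -0.06, -0.03])
overhang 39.7  y_in_riser -121.3  askew deg 1.00
riser (226, 39.23) (304, 44.13) cover strip (189, 40.83) tip (122, 45.54) table -0.56
[ 5.67102023e+02 -1.94079683e+01  2.37312478e-01] [ 6.95344471e+02 -1.12810150e+02  2.36302497e-01] 0.2092689747763367 dict_values([-0.12, -0.02, -0.08, -0.15])
overhang 37.7  y_in_riser -120.9  askew deg -0.06
riser (301, 40.16) (256, 45.5) cover strip (477, 41.46) tip (269, 45.62) table 0.15
```

move_arm:
  rows:
    - {"linear": [0.001, 0, 0], "turn": [0, 0, 0], "gripper": 65}
    - {"linear": [0, 0, 0], "turn": [0, 0, 0], "gripper": 65}
    - {"linear": [0, 0, 0], "turn": [0, 0, 0], "gripper": 65}
    - {"linear": [-0.005, 0, 0], "turn": [0, 0, 0], "gripper": 65}
    - {"linear": [-0.01, 0, 0], "turn": [0, 0, 0], "gripper": 65}
    - {"linear": [-0.015, 0, 0], "turn": [0, 0, 0], "gripper": 65}
    - {"linear": [-0.015, 0, 0], "turn": [0, 0, 0], "gripper": 65}
    - {"linear": [-0.01, 0, 0], "turn": [0, 0, 0], "gripper": 65}

```text
t: 10.65
eef_pos: [567.2, -146.4, 38.1]
eef_rot: [-3.141, 0.001, 0.235]
ft_force: [0.5, -0.4, 0.1]
finger_gap: 55.5
gripper_force: 0.0
```

```bash
python3 -c "
from h import *
st()
lead=lambda:0
for cam in ('top','scene'):
    im,d=shot(cam,cam+'6.png')
    r=fit(cam,im,RISER,40,[566,-20,.2354]);c=fit(cam,im,COV,46,[696,-112.5,.236],rng=7);print(r[0],c[0],c[1],c[2].values());report(r[0],c[0])
    for dz in(38,42):
        r2=fit(cam,im,RISER,dz,r[0]);print(dz,r2[1],r2[2].values())
im=cv2.imread('pics/scene6.png');cv2.imwrite('pics/s6c.png',cv2.resize(im[140:300,190:440],None,fx=3,fy=3,interpolation=cv2.INTER_CUBIC))
"
```

```text
t 10.65 [ 567.2 -146.4   38.1] [-3.1415e+00  1.0000e-03  2.3480e-01] F [ 0.47 -0.4   0.06] gap 55.5 riser xy [ -28.3 -123.2]
[ 5.65013407e+02 -2.07869364e+01  2.33469785e-01] [ 6.95838419e+02 -1.13742919e+02  2.38181872e-01] 0.24075267134926046 dict_values([-0.12, 0.09, 0.04, -0.07])
overhang 40.8  y_in_riser -120.7  askew deg 0.27
38 0.2809472268353901 dict_values([-0.19, -0.24, -0.08, -0.01])
42 0.29473694485387647 dict_values([0.26, -0.5, -0.13, 0.19])
[ 5.67062208e+02 -1.93504334e+01  2.36539214e-01] [ 6.96144101e+02 -1.12632322e+02  2.36302415e-01] 0.20759283126341543 dict_values([0.05, 0.0, -0.07, 0.13])
overhang 38.6  y_in_riser -120.9  askew deg -0.01
38 0.593681587752757 dict_values([-0.32, -0.76, -0.68, -0.15])
42 0.3442594388489104 dict_values([0.41, 0.21, 0.26, 0.15])
```

View pics/s6c.png

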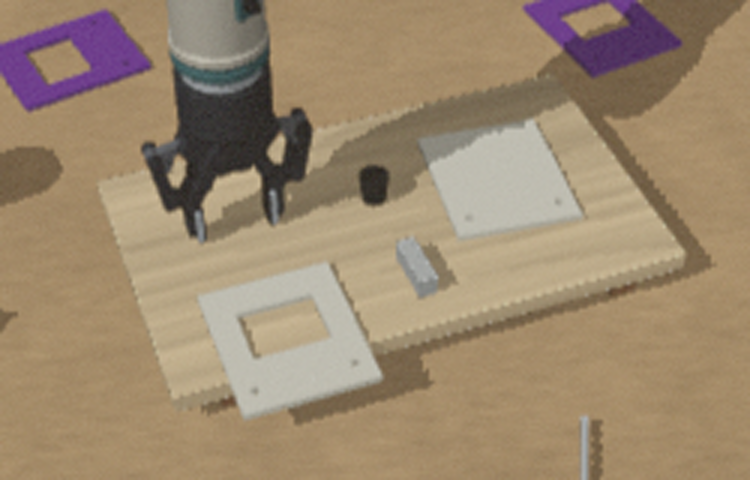

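The plate lies flat and square, overhanging about 40 mm (40.8 from the top camera, 38.6 from the scene camera). The blank, the strip and the tub are where they were. Now I lift away.

move_arm:
  rows:
    - {"linear": [0, 0, -0.01], "turn": [0, 0, 0], "gripper": 65}
    - {"linear": [0, 0, -0.02], "turn": [0, 0, 0], "gripper": 65}
    - {"linear": [0, 0, -0.03], "turn": [0, 0, 0], "gripper": 65}
    - {"linear": [0, 0, -0.03], "turn": [0, 0, 0], "gripper": 65}
    - {"linear": [0, 0, -0.03], "turn": [0, 0, 0], "gripper": 65}
    - {"linear": [-0.02, 0, -0.02], "turn": [0, 0, 0], "gripper": 65}
    - {"linear": [-0.03, 0, -0.01], "turn": [0, 0, 0], "gripper": 65}
    - {"linear": [0, 0, 0], "turn": [0, 0, 0], "gripper": 65}

```text
t: 11.55
eef_pos: [518.5, -159.0, 190.5]
eef_rot: [3.14, -0.001, 0.233]
ft_force: [0.5, -0.4, -0.9]
finger_gap: 55.4
gripper_force: 0.0
```

```bash
python3 -c "
from h import *
st()
for cam in ('top','scene'):
    im,d=shot(cam)
    r=fit(cam,im,RISER,40,[566,-20,.2354]);c=fit(cam,im,COV,46,[696,-112.5,.236],rng=7);b=fit(cam,im,BL,46,[532,83,.13]);print(b[0]);report(r[0],c[0])
print(robot.sign_off())
"
```

```text
t 11.55 [ 518.5 -159.   190.5] [ 3.140e+00 -7.000e-04  2.334e-01] F [ 0.5  -0.41 -0.9 ] gap 55.4 riser xy [ -78.6 -124.1]
[5.31785031e+02 8.24944612e+01 1.32263437e-01]
overhang 40.8  y_in_riser -120.8  askew deg 0.28
[5.32230236e+02 8.37606517e+01 1.29308959e-01]
overhang 38.6  y_in_riser -121.0  askew deg -0.07
the job is handed in; nothing more can be done
None
```

The job is handed in: the windowed cover lies flat and square to the far edge (within 0.3°), overhanging about 40 mm (the two cameras read 40.8 and 38.6); the blank hasn't moved, and the arm is clear.

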